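# Hang a carrier bracket on slotted uprights

## Task

Take the T-shaped bracket out of the foam tray by its back plate and stand it on the bench so that you can change your grip to its blue arm. Then hook its two claws into the upper pair of slots of the red uprights and press it down until it is fully home and the catch snaps over it, and let go. Leave the bin, carton and can alone.

Things in the scene. Friction and masses are not known exactly. Their poses are not given: they have to be found in the camera images.
- bracket: T-shaped bracket, 0.3-0.47 kg. Origin: rear face plane, mid underside; x to the rear (where claws point), y along plate, z up. Aluminium back plate 150 wide, 80 high, x -16 to -6 mm; foot bar 10 high fills x -16 to 0. Stands level by itself on bar and arm foot. In the tray (origin 10 above bench) foam hides the arm: only the plate above z 48 can be gripped, across its 10 mm.
- bracket_arm (a point): Top middle of the bracket's blue arm, a good place to grip it: x -60, y 0, z 46 mm of the bracket, whose balance point is at about x -42. The arm is 14 wide (y), 30 deep (z 16 to 46) and runs from the plate (x -16) forward to x -142, where a foot of the same width goes down to z 0 and a lip up to z 53.
- bracket_claws (a point): Midway between the two dark claws' tips: x +12, y 0, z 44 of the bracket. Claws at y -60 and +60, 8 wide: neck z 60 to 70 runs back from the rear face to x +12, ending in a tooth (x +6 to +12) that hangs down to z 44. Gap between rear face and tooth 6 mm.
- rack: Fixed bench rack, two red slotted uprights 236 high. Origin on the bench midway between them in their front plane; x points into them (away from the open front), y along the row, z up. Uprights 40 wide at y -60 and +60, front sheet 4 thick, hollow 24 behind. Grey strip between them from x 2 back, up to z 196; base plate 190 wide, 6 high, from x -4 back.
- rack_slots (a point): Midway between the upper pair of slots, on the front plane: y 0, z 168 of the rack. Each slot is 14 wide, centred on its upright, open from z 150 to 186. A lower pair (z 50 to 86) is too low for this bracket.
- rack_seat (a point): Where the bracket's origin lies when fully home: x 0, y 0, z 90 of the rack, axes parallel to the rack's, claw necks on the slots' lower edges. To enter, the bracket must be 17 to 26 mm higher than this (21 is mid-slot); move it along the rack's x until its rear face meets the uprights, then down.
- catch (a joint): Orange spring wedge between the uprights, 30 wide, sticks out 5 mm, sloped on top, flat underside 132 above the bench. Value in m: 0 out, 0.005 flush. Going down, the ridge on the bracket's rear (y -20 to 20, z 30 to 40, flush with x 0) pushes it back (needs 8 to 20 N of push; weight alone is not enough); it snaps out to 0 over the ridge in the last 2 mm.
- tray: Fixed grey tray 230 x 200 mm, walls 30 high, floor 10 above the bench. Origin mid underside. The bracket stands in it, its x along the tray's x, its origin at about x +50 mm. Black foam blocks (x -103 to 28, y 11 to 62 on either side, top 56 above the bench) flank the bracket's arm.
- pick_bin: Bystander: open red pick bin 130 x 100 x 70 mm, loose; origin centre of its underside.
- carton: Bystander: closed cardboard carton 130 x 100 x 85 mm, loose; origin centre of its underside.
- can: Bystander: white and blue spray can, diameter 66, 150 high, loose; origin centre of its underside.
There are look-alikes about, which are no part of the job. Of the things like the bracket, leave any that is purple; of the rest the smaller one is meant.

How it is judged:
On the way:
1. the bracket stands upright on the bench, out of the tray, and the fingers have let go of it (height (world z) of bracket below 0.006 m and angle between bracket's own z axis and vertical below 0.08 rad and linear speed of bracket below 0.03 m/s and contact force between the fingers and bracket below 0.3 N), for 0.2 s.
At the end, for the whole second after the job is handed in: The bracket hangs level on the uprights with both claws in the upper slots: its origin within 4 mm (forward; 3 mm backward), 6 mm sideways and 4 mm low to 2.5 mm high of the seated place, axes within 0.1 rad, at rest, and the catch out again (below 2 mm) (x of bracket in the frame of rack between -0.004 and 0.003 m and y of bracket in the frame of rack between -0.006 and 0.006 m and z of bracket in the frame of rack between 0.086 and 0.0925 m and angle between the x axis of bracket and the x axis of rack, either way round below 0.1 rad and angle between bracket's own z axis and vertical below 0.1 rad and value of joint catch below 0.002 m and linear speed of bracket below 0.02 m/s and angular speed of bracket below 0.1 rad/s); the robot touches nothing.
It fails at once if the red bin is moved more than 20 mm or tipped (distance of pick_bin from where it was at the start of the episode above 0.02 m or angle between pick_bin's own z axis and vertical above 0.3 rad).
It fails at once if the cardboard carton is moved more than 20 mm or tipped (distance of carton from where it was at the start of the episode above 0.02 m or angle between carton's own z axis and vertical above 0.3 rad).
It fails at once if the spray can is moved more than 20 mm or tipped (distance of can from where it was at the start of the episode above 0.02 m or angle between can's own z axis and vertical above 0.3 rad).
It also fails if it takes over 69 s, if anything falls off the work surface, if the arm or the gripper's body presses on something with over 40 N, if the wrist force passes 120 N, or if a joint passes its speed limit or range.

## Robot

A 7-joint arm with a two-finger parallel gripper is mounted at the origin on the work surface. World frame = base frame: x ahead of the robot, y to its left, z up, the work surface at z = 0. Lengths are in m, angles in rad, forces in N, time in s.
With the tool pointing down it reaches from about 0.4 to 0.875 m from the base axis. Payload 4.4 kg.
Tool frame: the origin (TCP) lies between the finger pads; the fingertips stand 8 mm ahead of it and the grasp point (between the pads) lies 11 mm behind it; z points along the fingers, y is the line along which they close (so a half turn about z gives the same grasp; the last joint's range is limited). The gripper opens to 85 mm and grips with 20 to 120 N. Pads are 22 mm wide; open, the fingers measure 114 mm over their backs; the gripper's body (76 mm by 85 mm) begins 54 mm behind the grasp point. The pads swing forward as they close: fully open they stand 13 mm farther back than shut.
Start: joints at [-1.266, 0.628, 0.038, 1.517, -0.027, 0.996, -0.02], TCP at [0.236, 0.606, 0.217] pointing down, gripper open.
Joint ranges: [-3.06, 3.06], [-0.37, 2.12], [-1.25, 1.32], [0.18, 2.47], [-1.1, 4.24], [0.23, 1.98], [-2.94, 2.94]. Speed limits (rad/s): [2.57, 2.57, 3.14, 3.14, 3.14, 3.14, 3.14].

## Interface

Orientations are given as [roll, pitch, yaw] about the fixed x, y, z axes, in that order (R = Rz(yaw) Ry(pitch) Rx(roll)).
In Python, from station import ctrl, imaging gives the robot as it stands.
- The arm moves only by the tool carry_out, never from a script. Its argument "plan" is a list that holds one entry, the list of rows, each a list of 4 numbers: the shift along the tool's x, y, z in m, then the turn about the tool's z in rad. A call has 1 to 10 rows; each row shifts and turns the commanded pose from where the row before left it, along the tool's axes as they then stand; what a row does not reach is not made up. A row lasts 1/10 s, in which the tool goes at most 50 mm and 8.59 degrees, less where a joint would pass 70% of its speed; a pose out of reach is approached as far as the arm can. A call with a gripper value outside its range is refused whole. "gripper" is the finger opening in m, from 0 to 0.0854, set as the call begins (left out, the last holds). The fingers move at their own pace and stop on an object; "squeeze" is the grip in N (left out, the last holds). Time passes only in rows, so rows that do not move let the fingers close. It gives the time, the measured TCP pose, the force, the opening and the grip force at its end, in the units of the state.
- ctrl.state(): the state, without advancing time (a new reading comes with each control period).
- imaging.capture(name): name is "scene" or "top"; returns the picture (400x640x3 uint8, red, green, blue); there is no depth.
- imaging.camera_model(name): a dict with "camera_matrix" (3x3 intrinsics, pixels), "view" (4x4, takes a point from world to camera coordinates). Camera axes: x right, y down, z forward; pixel columns grow to the right and rows downward; lengths in m; the calibration is good to about 2 mm. A picture is of the moment at which its call begins. camera_model takes no time and is no camera call.
- ctrl.finish_job(): hands the job in; it is judged then, once.
Trained networks look in the newest picture that a camera, given by its name, has taken for a name from the list of things; names that differ only in an ending like _2 or _b are one class to them, and where a whole thing is asked for, a point or a joint stands for the part that bears it (a point fixed in the world has none). Each returns a list of dicts, best first, with "score" (0 to 1); they miss things now and then, are a little off and sometimes report something else, mostly with a low value. They report only what shows in the picture. A call takes as long as a camera call. They do not tell look-alikes from the thing itself.
- imaging.search_frame(camera, thing): "location" ([x, y, z] in m, in world coordinates, good to about 4 mm: the middle of the surface that is visible of it).
The state is a dict: "clock": time; "joint_pos": joint angles; "qd": joint speeds; "joint_torque": joint torques, N m; "tool_pos": TCP position; "orientation": TCP orientation; "contact_force": force on the tool from outside, world axes, zero at the start; "wrist_torque": the same for the moment, N m; "grip_width": finger opening in m; "grip_force": force on a finger pad.
Only numpy, scipy, OpenCV 4.12 (cv2) and the standard library are available. Lean on these libraries where they do the work, as an engineer would, in place of code of your own. Each camera call takes 0.05 s, during which the arm holds its last target. There are 200 camera calls.

## Working session

There is one attempt and no reset: what is moved stays moved. The work goes in short steps, Python scripts to look and compute and a tool call to move; the robot and the scene stay as the last step left them, time stands still between calls to the robot, and variables do not carry over. Pictures are saved under pics/ and viewed, at most 10 in all, crops included, and the job is handed in when it is done.

Besides the shell and the picture viewer there is one more tool, called as name(argument=value, ...), one argument or row to a line, values as JSON. carry_out: Moves the arm, as the interface text tells. Its arguments: {"type":"object","properties":{"plan":{"type":"array","items":{"type":"array","items":{"type":"array","items":{"type":"number"}}}},"gripper":{"type":"number"},"squeeze":{"type":"number"}},"required":["plan"]}

```bash
mkdir -p pics; python3 - <<'E'
from station import ctrl, imaging
import cv2
for n in("scene","top"):
    cv2.imwrite(f"pics/{n}0.png",imaging.capture(n)[:,:,::-1])
    m=imaging.camera_model(n);print(m["camera_matrix"],m["view"])
    for t in("bracket","bracket_arm","bracket_claws","rack","rack_slots","rack_seat","tray","catch","pick_bin","carton","can"):
        try: print(n,t,[( [round(float(v),3) for v in d["location"]],round(float(d["score"]),2)) for d in imaging.search_frame(n,t)])
        except Exception as e: print(n,t,e)
print(ctrl.state())
E
```

```text
[[452.82380078   0.         322.87374845]
 [  0.         452.82380078 196.13967171]
 [  0.           0.           1.        ]] [[-0.75472015  0.65600424  0.00747921  0.262729  ]
 [ 0.35235241  0.41493851 -0.83885268 -0.14416953]
 [-0.55339433 -0.6304637  -0.54430712  1.76696334]
 [ 0.          0.          0.          1.        ]]
scene bracket [([0.167, 0.342, 0.041], 0.7), ([0.512, 0.282, 0.054], 0.68), ([0.572, 0.589, 0.059], 0.58)]
scene bracket_arm [([0.17, 0.336, 0.043], 0.87), ([0.51, 0.281, 0.057], 0.85), ([0.577, 0.589, 0.058], 0.75), ([0.791, -0.105, 0.044], 0.54)]
scene bracket_claws [([0.17, 0.338, 0.045], 0.98), ([0.51, 0.287, 0.054], 0.96), ([0.57, 0.588, 0.058], 0.79)]
scene rack [([0.495, -0.233, 0.122], 0.78)]
scene rack_slots [([0.491, -0.234, 0.125], 0.95), ([0.788, -0.104, 0.044], 0.71)]
scene rack_seat [([0.493, -0.232, 0.123], 0.58)]
scene tray [([0.506, 0.309, 0.024], 0.96)]
scene catch []
scene pick_bin [([0.793, -0.104, 0.043], 0.89), ([0.509, 0.283, 0.053], 0.58)]
scene carton [([0.787, 0.096, 0.073], 0.71), ([0.507, 0.283, 0.056], 0.5)]
scene can [([0.771, 0
[... 1137 characters left out ...]
, 'joint_pos': array([-1.26582915,  0.6283984 ,  0.03851534,  1.51737864, -0.02697719,
        0.99630413, -0.01998597]), 'qd': array([-0.00075842,  0.00108335,  0.00135016,  0.00156556,  0.00174566,
        0.00035672, -0.00123301]), 'joint_torque': array([ 1.14948209e-03, -5.63279951e+01,  1.22598957e+00, -1.93778604e+01,
        1.08493346e-02,  1.77214857e-03, -1.02103456e-05]), 'tool_pos': array([0.23551267, 0.60586003, 0.2169216 ]), 'orientation': array([ 3.14156268e+00, -9.15576431e-06,  2.77081497e+00]), 'contact_force': array([ 0.43894187, -0.84166733,  0.86573858]), 'wrist_torque': array([-0.04305197, -0.00243354, -0.05082441]), 'grip_force': 0.0, 'grip_width': 0.08539443362093152}
```

View pics/scene0.png

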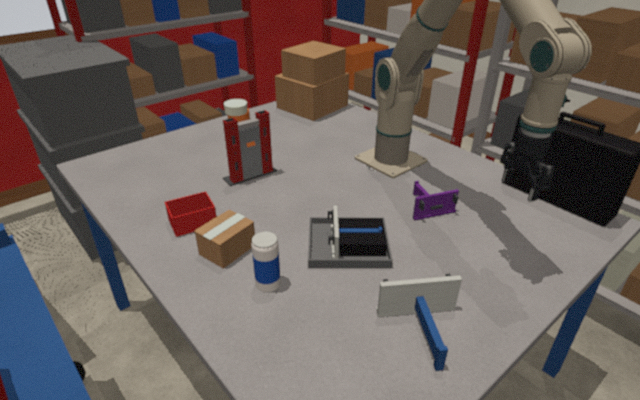

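View pics/top0.png

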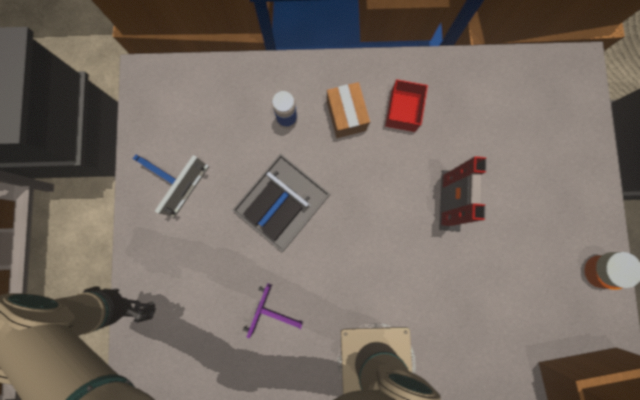

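Candidates for the bracket:
- In the tray: scene (355,235), top (275,205). It has a grey plate and a blue arm.
- Standing grey and blue: scene (420,310), top (175,185). It is larger.
- Purple: scene (435,203), top (265,310).

The one in the tray fits: it isn't purple, it's the smaller of the other two, and it stands in the foam tray. I'll confirm this in one enlarged crop.

```bash
python3 - <<'E'
import cv2,numpy as np
s=cv2.imread("pics/scene0.png");t=cv2.imread("pics/top0.png")
def c(i,x,y,w,h,W,H):
    return cv2.resize(i[y:y+h,x:x+w],(W,H),interpolation=cv2.INTER_CUBIC)
a=c(s,300,195,100,75,400,300);b=c(t,232,150,100,75,400,300)
d=c(s,210,105,80,80,300,300);e=c(t,425,145,80,100,240,300)
a=np.hstack([a,b]);pad=np.zeros((300,800,3),np.uint8);pad[:,:300]=d;pad[:,400:640]=e
b=c(t,230,145,100,100,400,400)
cv2.imwrite("pics/crop1.png",np.vstack([a,pad]))
E
```

```text
(no output)
```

View pics/crop1.png

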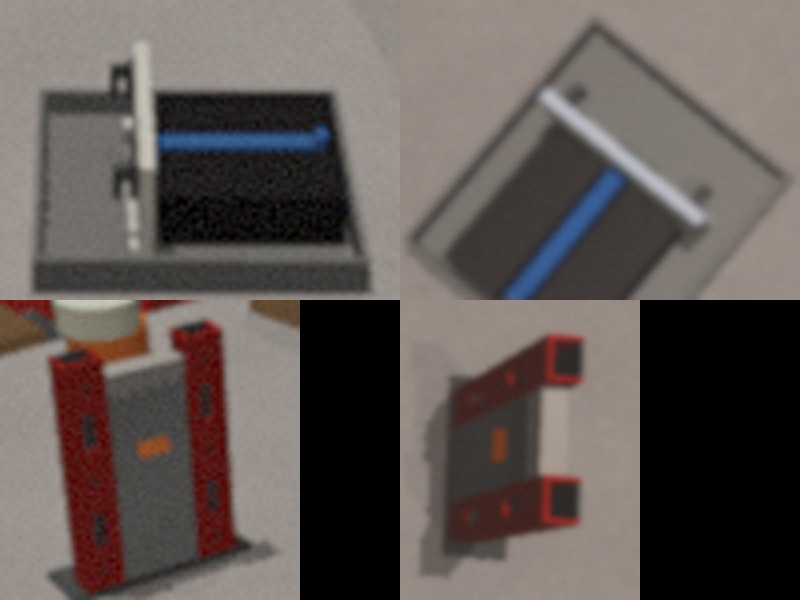

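Confirmed: the top crops show one bracket in the tray with a silver plate, blue arm and dark claws pointing away from the foam. Its plate top runs from top px (269,173) to (307,205). The rack faces world +y, with its upper slots at scene px (234,140) and (265,131). Next I'll fit both poses from these points.

```bash
cat > h.py <<'E'
import numpy as np, cv2
from scipy.optimize import least_squares
from station import imaging
M={n:imaging.camera_model(n) for n in("scene","top")}
def proj(n,P):
    V=np.array(M[n]["view"]);q=V[:3,:3]@P+V[:3,3];u=np.array(M[n]["camera_matrix"])@q;return u[:2]/u[2]
def fit(obs,p0,z0):
    def r(p):
        c,s=np.cos(p[2]),np.sin(p[2]);o=[]
        for n,b,px in obs:
            P=np.array([p[0]+c*b[0]-s*b[1],p[1]+s*b[0]+c*b[1],b[2]+z0]);o+=list(proj(n,P)-px)
        return o
    f=least_squares(r,p0,loss="soft_l1");return f.x,np.round(np.reshape(r(f.x),(-1,2)),1)
def tr(P):return [round(float(v),4) for v in P]
E
python3 - <<'E'
from h import *
T=lambda x,y:((x-400+.5)/4-.5+232,(y+.5)/4-.5+150)
S=lambda x,y:((x+.5)/4-.5+300,(y+.5)/4-.5+195)
b=[("top",(-.011,.075,.08),T(546,94)),("top",(-.011,-.075,.08),T(703,220)),("top",(-.016,0,.046),T(614,178)),
("scene",(-.011,-.075,.08),S(143,43)),("scene",(-.011,.075,.08),S(146,168)),("scene",(-.142,0,.053),S(322,132))]
p,r=fit(b,[.5,.25,-.7],.01);print("bracket",tr(p),r.tolist())
T=lambda x,y:((x-400+.5)/3-.5+425,(y-300+.5)/3-.5+145)
S=lambda x,y:((x+.5)/3.75-.5+210,(y-300+.5)/3.75-.5+105)
k=[("top",(0,.08,.236),T(549,338)),("top",(0,.04,.236),T(547,381)),("top",(0,-.04,.236),T(545,481)),("top",(0,-.08,.236),T(543,526)),
("scene",(0,.08,.236),S(52,358)),("scene",(0,.08,.006),S(78,588)),("scene",(0,.06,.168),S(89,431)),("scene",(0,-.06,.168),S(205,397)),
("scene",(0,.06,.068),S(99,529)),("scene",(0,-.06,.068),S(213,495))]
p,r=fit(k,[.48,-.2,-1.5],0);print("rack",tr(p),r.tolist())
E
```

```text
bracket [0.5251, 0.2401, -0.718] [[-1.0, -0.5], [-0.8, 0.4], [1.4, -2.3], [-0.4, -1.0], [-0.0, -1.0], [1.1, -0.4]]
rack [0.4824, -0.2313, -1.6876] [[0.4, -1.0], [0.5, 0.1], [0.0, -1.8], [0.1, -0.8], [2.2, 1.3], [2.4, 0.3], [0.1, -0.7], [0.7, 0.1], [0.3, -0.8], [0.3, -0.7]]
```

carry_out(
  plan=[
    [[-0.039, -0.023, 0, 0], [-0.039, -0.023, 0, 0], [-0.039, -0.023, 0, 0], [-0.039, -0.023, 0, 0], [-0.039, -0.023, 0, 0], [-0.039, -0.023, 0, 0], [-0.039, -0.023, 0, 0], [-0.039, -0.023, 0, 0], [-0.039, -0.023, 0, 0], [-0.039, -0.023, 0, 0]],
  ],
  gripper=0.06,
)

```text
clock: 2.2
tool_pos: [0.5167, 0.2487, 0.2172]
orientation: [3.141, 0.0, 2.771]
contact_force: [0.7, -0.3, 1.0]
grip_width: 0.0603
grip_force: 0.0
```

carry_out(
  plan=[
    [[0, 0, 0.003, 0.148], [0, 0, 0.003, 0.148], [0, 0, 0.003, 0.148], [0, 0, 0.003, 0.148], [0, 0, 0.003, 0.148], [0, 0, 0.003, 0.148], [0, 0, 0.003, 0.148], [0, 0, 0.003, 0.148], [0, 0, 0.003, 0.148], [0, 0, 0.003, 0.148]],
  ],
)

```text
clock: 3.2
tool_pos: [0.5157, 0.2503, 0.1869]
orientation: [3.141, -0.0, 1.285]
contact_force: [-0.6, 0.0, -0.8]
grip_width: 0.0601
grip_force: 0.0
```

carry_out(
  plan=[
    [[0, 0, 0.003, 0.148], [0, 0, 0.003, 0.148], [0, 0, 0.003, 0.144], [0, 0, 0, 0], [0, 0, 0, 0]],
  ],
)

```text
clock: 3.7
tool_pos: [0.5156, 0.2504, 0.1779]
orientation: [3.141, 0.0, 0.855]
contact_force: [1.1, 0.1, -0.7]
grip_width: 0.0593
grip_force: 0.0
```

carry_out(
  plan=[
    [[0, 0.003, 0.03, 0], [0, 0, 0.03, 0], [0, 0, 0.025, 0], [0, 0, 0.015, 0], [0, 0, 0.008, 0], [0, 0, 0, 0], [0, 0, 0, 0]],
  ],
)

```text
clock: 4.4
tool_pos: [0.5188, 0.2483, 0.0708]
orientation: [3.141, -0.001, 0.851]
contact_force: [-1.2, 0.2, 0.3]
grip_width: 0.0597
grip_force: 0.0
```

```bash
python3 - <<'E'
from station import ctrl, imaging
import cv2, numpy as np
s=imaging.capture("scene")[190:270,290:400,::-1];t=imaging.capture("top")[150:250,230:330,::-1]
a=cv2.resize(s,(412,300),interpolation=2);b=cv2.resize(t,(300,300),interpolation=2)
cv2.imwrite("pics/g1.png",np.hstack([a,b]));print(ctrl.state()["tool_pos"],ctrl.state()["contact_force"])
E
```

```text
[0.51878945 0.24848062 0.07102876] [ 0.46669915  0.12013043 -0.16457586]
```

View pics/g1.png

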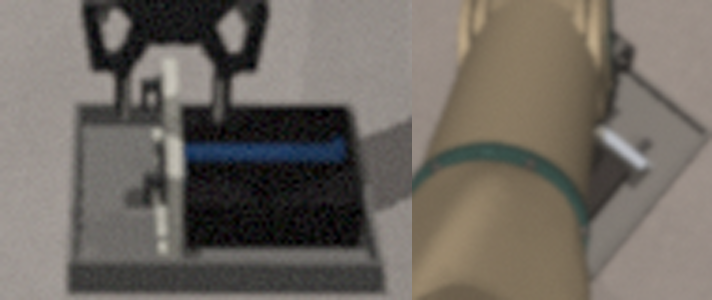

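The scene crop shows the fingers straddling the plate at about crop px (170,90), near its middle. I'll close and lift.

carry_out(
  plan=[
    [[0, 0, 0, 0], [0, 0, 0, 0], [0, 0, 0, 0], [0, 0, 0, 0], [0, 0, 0, 0], [0, 0, 0, 0], [0, 0, 0, 0], [0, 0, 0, 0]],
  ],
  gripper=0,
  squeeze=90,
)

```text
clock: 5.3
tool_pos: [0.5181, 0.2483, 0.0704]
orientation: [-3.142, -0.001, 0.851]
contact_force: [-0.6, -0.4, 6.1]
grip_width: 0.0059
grip_force: 88.6
```

carry_out(
  plan=[
    [[0, 0, -0.005, 0], [0, 0, -0.01, 0], [0, 0, -0.015, 0], [0, 0, -0.02, 0], [0, 0, -0.02, 0], [0, 0, -0.02, 0], [0, 0, -0.02, 0], [0, 0, 0, 0]],
  ],
)

```text
clock: 6.1
tool_pos: [0.5197, 0.2486, 0.1826]
orientation: [3.139, -0.005, 0.851]
contact_force: [0.9, 0.2, -3.2]
grip_width: 0.0062
grip_force: 88.4
```

carry_out(
  plan=[
    [[-0.015, 0.012, 0, 0], [-0.03, 0.023, 0, 0], [-0.03, 0.023, 0, 0], [-0.03, 0.023, 0, 0], [-0.03, 0.024, 0, 0], [-0.03, 0.024, 0, 0], [-0.03, 0.024, 0, 0], [-0.03, 0.023, 0, 0], [-0.013, 0.01, 0, 0], [0, 0, 0, 0]],
  ],
)

```text
clock: 7.1
tool_pos: [0.4999, -0.0571, 0.1795]
orientation: [3.141, 0.002, 0.845]
contact_force: [0.5, -0.0, -3.0]
grip_width: 0.0064
grip_force: 88.5
```

carry_out(
  plan=[
    [[0, 0, 0, 0.08], [0, 0, 0, 0.13], [0, 0, 0, 0.13], [0, 0, 0, 0.13], [0, 0, 0, 0.13], [0, 0, 0, 0.13], [0, 0, 0, 0.13], [0, 0, 0, 0.108], [0, 0, 0, 0], [0, 0, 0, 0]],
  ],
)

```text
clock: 8.1
tool_pos: [0.5005, -0.0523, 0.1793]
orientation: [-3.141, 0.001, -0.113]
contact_force: [-0.3, 0.6, -3.1]
grip_width: 0.0066
grip_force: 88.5
```

carry_out(
  plan=[
    [[0, 0, 0.02, 0], [0, 0, 0.03, 0], [0, 0, 0.025, 0], [0, 0, 0.016, 0], [0, 0, 0.008, 0], [0, 0, 0.004, 0], [0, 0, 0, 0], [0, 0, 0, 0]],
  ],
)

```text
clock: 8.9
tool_pos: [0.5014, -0.0535, 0.0776]
orientation: [-3.141, -0.001, -0.117]
contact_force: [-0.4, 0.7, -2.4]
grip_width: 0.0063
grip_force: 88.5
```

```bash
python3 - <<'E'
from station import ctrl, imaging
import cv2, numpy as np
s=imaging.capture("scene");cv2.imwrite("pics/p1.png",s[110:260,220:420,::-1].repeat(3,0).repeat(3,1));print(ctrl.state())
E
```

```text
{'clock': 8.95, 'joint_pos': array([-0.371173  ,  0.74483378,  0.65894965,  2.05494993, -0.80424776,
        0.61430691, -0.8383512 ]), 'qd': array([-0.00130931, -0.00166562,  0.00033572,  0.00156322, -0.00220139,
       -0.00065957,  0.00162993]), 'joint_torque': array([ 5.61176380e-02, -4.77849841e+01,  9.42878276e+00, -9.63483363e+00,
       -2.71702290e-02,  6.53344346e-02,  1.88735554e-03]), 'tool_pos': array([ 0.50147071, -0.0535035 ,  0.0776492 ]), 'orientation': array([-3.14148191e+00, -1.56734360e-03, -1.16917745e-01]), 'contact_force': array([ 0.21698899,  0.67423601, -3.21618559]), 'wrist_torque': array([-0.10971184,  0.0056189 , -0.03771516]), 'grip_force': 88.47638888284564, 'grip_width': 0.005964660652565241}
```

View pics/p1.png

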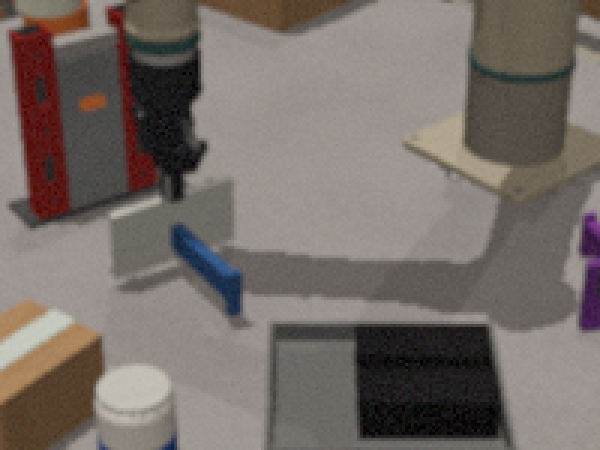

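The bracket hangs level about 15 mm above the bench, clear of the tray. Its plate is at crop px (170,235). Lowering it.

carry_out(
  plan=[
    [[0, 0, 0.006, 0], [0, 0, 0.004, 0], [0, 0, 0.003, 0], [0, 0, 0.002, 0], [0, 0, 0.001, 0], [0, 0, 0, 0]],
  ],
)

```text
clock: 9.55
tool_pos: [0.5008, -0.0536, 0.0608]
orientation: [3.141, 0.0, -0.117]
contact_force: [0.6, -0.1, -2.0]
grip_width: 0.0062
grip_force: 88.5
```

carry_out(
  plan=[
    [[0, 0, 0.001, 0], [0, 0, 0.001, 0], [0, 0, 0, 0], [0, 0, 0, 0]],
  ],
)

```text
clock: 9.95
tool_pos: [0.501, -0.0536, 0.0604]
orientation: [-3.14, -0.001, -0.118]
contact_force: [-3.2, 2.0, 12.7]
grip_width: 0.006
grip_force: 90.6
```

carry_out(
  plan=[
    [[0, 0, 0, 0], [0, 0, 0, 0], [0, 0, 0, 0], [0, 0, 0, 0], [0, 0, 0, 0], [0, 0, 0, 0]],
  ],
  gripper=0.05,
)

```text
clock: 10.55
tool_pos: [0.5008, -0.0534, 0.0588]
orientation: [3.142, 0.0, -0.117]
contact_force: [0.2, -0.1, 0.2]
grip_width: 0.0498
grip_force: 0.0
```

carry_out(
  plan=[
    [[0, 0, -0.02, 0], [0, 0, -0.03, 0], [0, 0, -0.03, 0], [0, 0, -0.03, 0], [0, 0, -0.02, 0]],
  ],
)

```text
clock: 11.05
tool_pos: [0.5013, -0.0537, 0.1907]
orientation: [3.142, -0.002, -0.117]
contact_force: [0.5, 0.1, -0.7]
grip_width: 0.0502
grip_force: 0.0
```

```bash
python3 - <<'E'
from station import ctrl, imaging
import cv2, numpy as np
s=imaging.capture("scene");t=imaging.capture("top");cv2.imwrite("pics/s2.png",s[:,:,::-1]);cv2.imwrite("pics/t2.png",t[:,:,::-1])
a=cv2.resize(s[150:220,245:315,::-1],(400,400),interpolation=2);b=cv2.resize(t[140:240,340:440,::-1],(400,400),interpolation=2)
cv2.imwrite("pics/c2.png",np.hstack([a,b]))
E
```

```text
(no output)
```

View pics/c2.png

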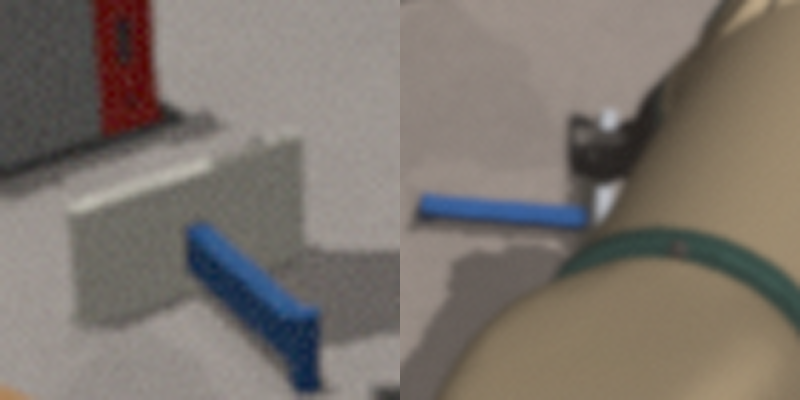

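The bracket is standing free on the bench. In the left crop the plate corners are at (72,213), (302,140), (82,325) and (303,258), with the lip at (310,312). In the right crop the arm runs from (424,205) to (587,217). Fitting its pose.

```bash
python3 - <<'E'
from h import *
k=400/70
S=lambda x,y:((x+.5)/k-.5+245,(y+.5)/k-.5+150)
T=lambda x,y:((x-400+.5)/4-.5+340,(y+.5)/4-.5+140)
b=[("scene",(-.016,.075,.08),S(72,213)),("scene",(-.016,-.075,.08),S(302,142)),("scene",(-.016,.075,0),S(82,325)),("scene",(-.016,-.075,.0),S(303,258)),
("scene",(-.142,0,.053),S(308,312)),("scene",(-.142,0,0),S(308,388)),("top",(-.142,0,.053),T(422,206)),("top",(-.016,0,.046),T(587,217))]
p,r=fit(b,[.5,-.06,-1.69],0);print("bracket",tr(p),r.tolist())
c,s=np.cos(p[2]),np.sin(p[2])
print("grip pt",tr([p[0]-.06*c,p[1]-.06*s]), "scene only",tr(fit(b[:6],[.5,-.06,-1.69],0)[0]))
E
```

```text
bracket [0.4992, -0.0654, -1.6782] [[0.1, -0.9], [-0.2, -1.7], [0.1, 0.3], [0.2, -1.8], [0.1, -0.3], [0.4, 0.3], [-0.3, -1.2], [-0.2, -0.3]]
grip pt [0.5057, -0.0058] scene only [0.5011, -0.0629, -1.686]
```

carry_out(
  plan=[
    [[0, -0.025, 0, 0], [0, -0.024, 0, -0.08], [0, 0, 0, -0.148], [0, 0, 0, -0.148], [0, 0, 0, -0.148], [0, 0, 0, -0.148], [0, 0, 0, -0.148], [0, 0, 0, -0.148], [0, 0, 0, -0.148], [0, 0, 0, -0.148]],
  ],
)

```text
clock: 12.15
tool_pos: [0.5058, -0.0045, 0.1879]
orientation: [-3.14, 0.0, 1.153]
contact_force: [1.3, 0.8, -0.1]
grip_width: 0.0498
grip_force: 0.0
```

carry_out(
  plan=[
    [[0, 0, 0, -0.148], [0, 0, 0, -0.148], [0, 0, 0, -0.011], [0, 0, 0, 0], [0, 0, 0, 0]],
  ],
)

```text
clock: 12.65
tool_pos: [0.5063, -0.0048, 0.1885]
orientation: [-3.141, 0.0, 1.451]
contact_force: [-0.1, -0.6, 0.2]
grip_width: 0.0498
grip_force: 0.0
```

carry_out(
  plan=[
    [[0, 0, 0.03, 0.0], [0, 0, 0.035, 0], [0, 0, 0.035, 0], [0, 0, 0.03, 0], [0, 0, 0.02, 0], [0, 0, 0.01, 0], [0, 0, 0.005, 0], [0, 0, 0, 0]],
  ],
)

```text
clock: 13.45
tool_pos: [0.5067, -0.0048, 0.0239]
orientation: [-3.142, 0.0, 1.453]
contact_force: [-0.5, -0.2, 0.5]
grip_width: 0.0501
grip_force: 0.0
```

carry_out(
  plan=[
    [[0, 0, 0, 0], [0, 0, 0, 0], [0, 0, 0, 0], [0, 0, 0, 0], [0, 0, 0, 0], [0, 0, 0, 0], [0, 0, 0, 0]],
  ],
  gripper=0,
  squeeze=110,
)

```text
clock: 14.15
tool_pos: [0.5072, -0.0046, 0.0252]
orientation: [3.14, -0.001, 1.454]
contact_force: [-1.3, 0.7, 7.4]
grip_width: 0.0099
grip_force: 108.1
```

```bash
python3 - <<'E'
from station import ctrl, imaging
import cv2, numpy as np
s=imaging.capture("scene");t=imaging.capture("top")
a=cv2.resize(s[110:210,215:315,::-1],(500,500),interpolation=2)
cv2.imwrite("pics/c3.png",a);print(ctrl.state())
E
```

```text
{'clock': 14.25, 'joint_pos': array([-0.19058325,  0.7542901 ,  0.21848236,  2.06185115, -0.42852393,
        0.36617591,  0.25574937]), 'qd': array([ 1.62322620e-03,  6.15101932e-04, -1.55309387e-04,  3.33279641e-04,
        5.74725169e-04, -2.36686656e-05, -6.99776363e-04]), 'joint_torque': array([ 1.04707370e-01, -4.66414368e+01,  3.54087085e+00, -7.40420491e+00,
       -4.99087258e-02, -3.86874983e-01, -2.34324625e-02]), 'tool_pos': array([ 0.50719227, -0.0046339 ,  0.02516755]), 'orientation': array([ 3.13984056e+00, -6.23821427e-04,  1.45380847e+00]), 'contact_force': array([-1.18869654, -0.51522219,  7.70575952]), 'wrist_torque': array([0.00718237, 0.24010649, 0.0455508 ]), 'grip_force': 108.10754307109164, 'grip_width': 0.009886098500933586}
```

View pics/c3.png

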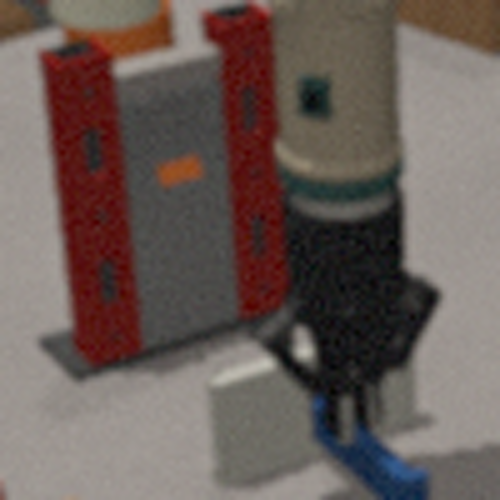

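The fingers hold the blue arm at crop px (345,410). Lifting to mid-slot height, then hovering in front of the rack.

carry_out(
  plan=[
    [[0, 0, -0.006, 0], [0, 0, -0.015, 0], [0, 0, -0.025, 0], [0, 0, -0.03, 0], [0, 0, -0.025, 0], [0, 0, -0.012, 0], [0, 0, 0, 0], [0, 0, 0, 0]],
  ],
)

```text
clock: 15.05
tool_pos: [0.5059, -0.0044, 0.1363]
orientation: [-3.14, -0.0, 1.454]
contact_force: [0.2, -0.2, -3.9]
grip_width: 0.0099
grip_force: 108.3
```

carry_out(
  plan=[
    [[-0.01, 0, 0, 0], [-0.018, 0.002, 0, 0], [-0.02, 0, 0, 0], [-0.02, 0, 0, 0], [-0.02, 0, 0, 0], [-0.02, 0, 0, 0], [-0.018, 0, 0, 0], [-0.012, 0, 0, 0], [0, 0, 0, 0], [0, 0, 0, 0]],
  ],
)

```text
clock: 16.05
tool_pos: [0.492, -0.1416, 0.1363]
orientation: [-3.14, -0.001, 1.453]
contact_force: [-0.0, 0.5, -2.7]
grip_width: 0.0095
grip_force: 108.2
```

```bash
python3 - <<'E'
from station import ctrl, imaging
import cv2, numpy as np
s=imaging.capture("scene");t=imaging.capture("top")
a=cv2.resize(s[105:185,215:295,::-1],(400,400),interpolation=2);b=cv2.resize(t[145:245,380:480+20,::-1][:, :100],(400,400),interpolation=2)
cv2.imwrite("pics/c4.png",np.hstack([a,b]));print(ctrl.state()["tool_pos"],ctrl.state()["orientation"],ctrl.state()["contact_force"])
E
```

```text
[ 0.49242583 -0.14070399  0.13655702] [-3.14083482e+00 -9.59558895e-04  1.45536662e+00] [-0.08713015  1.10023904 -2.68221816]
```

View pics/c4.png

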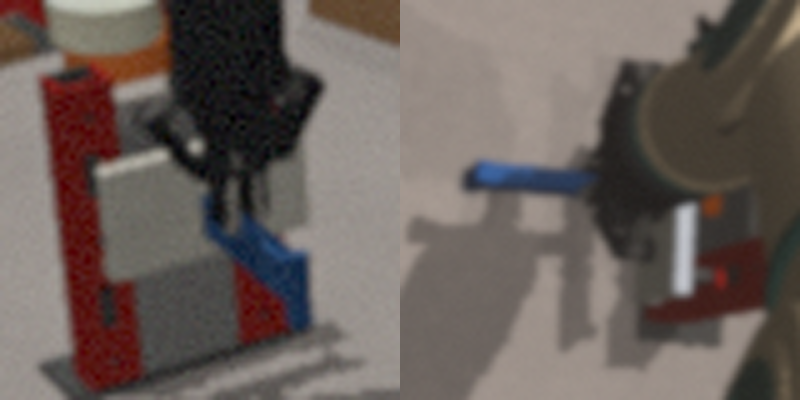

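The bracket hovers just in front of the slots. Scene crop: plate edge from (96,170) to (106,280), lip at (305,250). Top crop: plate end at (684,295), with its claw in line with the slot's lit spot at (722,277). I'll compare bracket and rack per camera.

```bash
python3 - <<'E'
from h import *
S=lambda x,y:((x+.5)/5-.5+215,(y+.5)/5-.5+105)
T=lambda x,y:((x-400+.5)/4-.5+380,(y+.5)/4-.5+145)
z0=.111
b=[("scene",(-.016,.075,.08),S(96,172)),("scene",(-.016,.075,0),S(107,281)),("scene",(-.016,-.075,0),S(305,226)),
("scene",(-.142,0,.053),S(303,250)),("scene",(-.142,0,0),S(301,329)),
("top",(-.142,0,.053),T(472,176)),("top",(-.006,-.075,.08),T(697,294)),("top",(-.016,-.075,.08),T(674,295))]
T=lambda x,y:((x-400+.5)/3-.5+425,(y-300+.5)/3-.5+145)
S=lambda x,y:((x+.5)/3.75-.5+210,(y-300+.5)/3.75-.5+105)
k=[("top",(0,.08,.236),T(549,338)),("top",(0,.04,.236),T(547,381)),("top",(0,-.04,.236),T(545,481)),("top",(0,-.08,.236),T(543,526)),
("scene",(0,.06,.168),S(89,431)),("scene",(0,-.06,.168),S(205,397)),
("scene",(0,.06,.068),S(99,529)),("scene",(0,-.06,.068),S(213,495))]
B,R=[.488,-.2,-1.687],[.48,-.23,-1.687]
for n in("scene","top",""):
    p,r1=fit([o for o in b if n in o[0]],B,z0);q,r2=fit([o for o in k if n in o[0]],R,0)
    c,s=np.cos(-1.688),np.sin(-1.688);d=p[:2]-q[:2]
    print(n,tr(p),tr(q),"rel rack x,y",tr([c*d[0]+s*d[1],-s*d[0]+c*d[1]]));print(r1.tolist(),r2.tolist())
E
```

```text
scene [0.4891, -0.2007, -1.6668] [0.4856, -0.2286, -1.659] rel rack x,y [-0.028, 0.0002]
[[0.3, 0.2], [0.5, 0.1], [-0.3, -0.5], [-1.0, 0.8], [0.3, -0.5]] [[-0.1, 0.0], [0.2, 0.4], [0.1, -0.1], [-0.2, -0.3]]
top [0.4845, -0.2009, -1.6458] [0.4801, -0.2304, -1.6797] rel rack x,y [-0.0299, 0.0009]
[[0.6, 0.4], [-1.6, 0.0], [0.3, -0.4]] [[-0.1, -0.2], [0.1, 1.0], [-0.1, -0.9], [0.1, 0.1]]
 [0.4859, -0.2024, -1.6588] [0.4818, -0.2308, -1.6773] rel rack x,y [-0.0286, 0.0008]
[[1.0, -0.2], [1.1, -0.3], [0.1, -1.0], [-0.2, 0.2], [1.1, -1.1], [1.2, -0.8], [-1.4, -0.6], [0.5, -1.0]] [[-0.1, -0.8], [0.2, 0.4], [-0.0, -1.5], [0.2, -0.5], [0.4, -0.6], [0.9, 0.0], [0.6, -0.8], [0.4, -0.7]]
```

carry_out(
  plan=[
    [[-0.006, 0, 0, 0], [-0.006, 0, 0, 0], [-0.006, 0, 0, 0], [-0.004, 0, 0, 0], [-0.002, 0, 0, 0], [0, 0, 0, 0], [0, 0, 0, 0]],
  ],
)

```text
clock: 16.85
tool_pos: [0.4896, -0.1657, 0.1369]
orientation: [-3.141, -0.0, 1.454]
contact_force: [-0.7, -0.8, -2.9]
grip_width: 0.0095
grip_force: 108.2
```

carry_out(
  plan=[
    [[-0.002, 0, 0, 0], [-0.001, 0, 0, 0], [0, 0, 0, 0], [0, 0, 0, 0]],
  ],
)

```text
clock: 17.25
tool_pos: [0.4893, -0.1682, 0.1368]
orientation: [-3.141, -0.001, 1.454]
contact_force: [0.4, 1.8, -3.5]
grip_width: 0.0096
grip_force: 108.3
```

carry_out(
  plan=[
    [[-0.001, 0, 0, 0], [0, 0, 0, 0], [0, 0, 0, 0]],
  ],
)

```text
clock: 17.55
tool_pos: [0.4891, -0.1684, 0.1368]
orientation: [-3.141, -0.002, 1.455]
contact_force: [0.5, 5.7, -1.9]
grip_width: 0.0098
grip_force: 108.4
```

carry_out(
  plan=[
    [[-0.001, 0, 0, 0], [0, 0, 0, 0], [0, 0, 0, 0]],
  ],
)

```text
clock: 17.85
tool_pos: [0.4891, -0.1684, 0.1369]
orientation: [-3.141, -0.003, 1.455]
contact_force: [-0.0, 6.4, -0.6]
grip_width: 0.0096
grip_force: 108.6
```

carry_out(
  plan=[
    [[0.001, 0, 0.003, 0], [0, 0, 0.003, 0], [0, 0, 0.003, 0], [0, 0, 0.002, 0], [0, 0, 0, 0], [0, 0, 0, 0]],
  ],
)

```text
clock: 18.45
tool_pos: [0.4906, -0.1665, 0.1266]
orientation: [3.14, -0.004, 1.456]
contact_force: [2.3, 10.7, 5.4]
grip_width: 0.0098
grip_force: 109.3
```

carry_out(
  plan=[
    [[0, 0, 0.002, 0], [0, 0, 0.002, 0], [0, 0, 0.002, 0], [0, 0, 0, 0], [0, 0, 0, 0]],
  ],
)

```text
clock: 18.95
tool_pos: [0.4899, -0.1661, 0.1197]
orientation: [-3.141, -0.005, 1.457]
contact_force: [1.3, 10.2, -1.3]
grip_width: 0.0097
grip_force: 108.4
```

carry_out(
  plan=[
    [[0, 0, 0.002, 0], [0, 0, 0.002, 0], [0, 0, 0.001, 0], [0, 0, 0, 0], [0, 0, 0, 0]],
  ],
)

```text
clock: 19.45
tool_pos: [0.4895, -0.168, 0.1151]
orientation: [-3.141, -0.002, 1.455]
contact_force: [0.7, 6.3, 1.2]
grip_width: 0.0098
grip_force: 109.3
```

carry_out(
  plan=[
    [[0, 0, 0.002, 0], [0, 0, 0.002, 0], [0, 0, 0, 0], [0, 0, 0, 0]],
  ],
)

```text
clock: 19.85
tool_pos: [0.4899, -0.1666, 0.1125]
orientation: [3.141, -0.005, 1.456]
contact_force: [-2.3, 12.0, 16.0]
grip_width: 0.01
grip_force: 111.2
```

carry_out(
  plan=[
    [[0, 0, 0.002, 0], [0, 0, 0.001, 0], [0, 0, 0, 0], [0, 0, 0, 0]],
  ],
)

```text
clock: 20.25
tool_pos: [0.49, -0.1666, 0.1121]
orientation: [3.14, -0.006, 1.456]
contact_force: [-7.7, 15.1, 40.2]
grip_width: 0.01
grip_force: 114.4
```

```bash
python3 - <<'E'
from station import ctrl, imaging
import cv2, numpy as np
s=imaging.capture("scene");t=imaging.capture("top")
a=cv2.resize(s[105:185,215:295,::-1],(400,400),interpolation=2);b=cv2.resize(t[145:245,400:500,::-1],(400,400),interpolation=2)
cv2.imwrite("pics/c5.png",np.hstack([a,b]));print(ctrl.state()["tool_pos"],ctrl.state()["contact_force"],ctrl.state()["wrist_torque"])
for c in("scene","top"):print(imaging.search_frame(c,"catch"))
E
```

```text
[ 0.48996499 -0.16656657  0.11204085] [-7.54462492 14.03009958 41.01693113] [2.72314047 1.76902223 0.12101494]
[]
[]
```

View pics/c5.png

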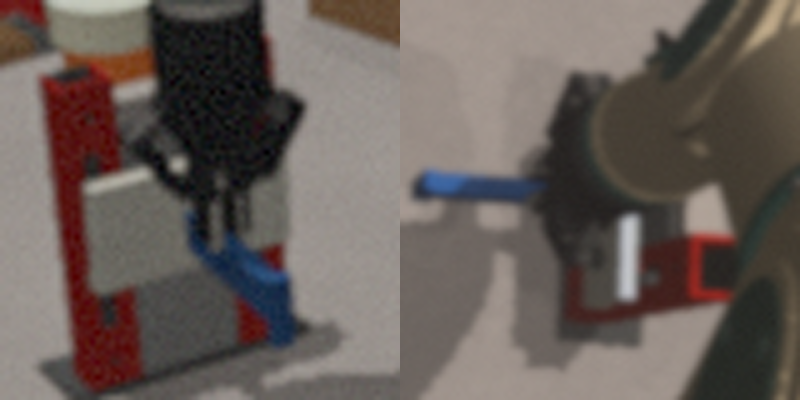

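The bracket is flat against the uprights at seat height, with its plate at crop px (90,190)-(285,240). The 40 N reaction with no further motion says it has bottomed out. I'll unload and release.

carry_out(
  plan=[
    [[0, 0, -0.002, 0], [0, 0, -0.001, 0], [0, 0, 0, 0], [0, 0, 0, 0]],
  ],
)

```text
clock: 20.85
tool_pos: [0.49, -0.1667, 0.1126]
orientation: [3.141, -0.004, 1.456]
contact_force: [-1.5, 11.9, 16.3]
grip_width: 0.0098
grip_force: 111.2
```

carry_out(
  plan=[
    [[0, 0, 0, 0], [0, 0, 0, 0], [0, 0, 0, 0], [0, 0, 0, 0], [0, 0, 0, 0]],
  ],
  gripper=0.05,
)

```text
clock: 21.35
tool_pos: [0.489, -0.1705, 0.1108]
orientation: [-3.142, 0.001, 1.453]
contact_force: [-0.1, -0.5, -0.3]
grip_width: 0.0499
grip_force: 0.0
```

carry_out(
  plan=[
    [[0.0, 0, -0.02, 0], [0, 0, -0.03, 0], [0.01, 0, -0.03, 0], [0.03, 0, -0.03, 0], [0.04, 0, -0.02, 0], [0.045, 0, 0, 0], [0.045, 0, 0, 0], [0.045, 0, 0, 0], [0.045, 0, 0, 0], [0.02, 0, 0, 0]],
  ],
)

```text
clock: 22.35
tool_pos: [0.5217, 0.1135, 0.2405]
orientation: [-3.141, -0.002, 1.46]
contact_force: [0.5, -0.1, -0.4]
grip_width: 0.0498
grip_force: 0.0
```

```bash
python3 - <<'E'
from station import ctrl, imaging
import cv2, numpy as np
s=imaging.capture("scene");t=imaging.capture("top")
a=cv2.resize(s[105:185,215:295,::-1],(400,400),interpolation=2);b=cv2.resize(t[145:245,400:500,::-1],(400,400),interpolation=2)
cv2.imwrite("pics/c6.png",np.hstack([a,b]));print(ctrl.state()["tool_pos"],ctrl.state()["contact_force"])
E
```

```text
[0.52178029 0.11256916 0.24036099] [-0.37641333  0.11717809 -0.33953762]
```

View pics/c6.png

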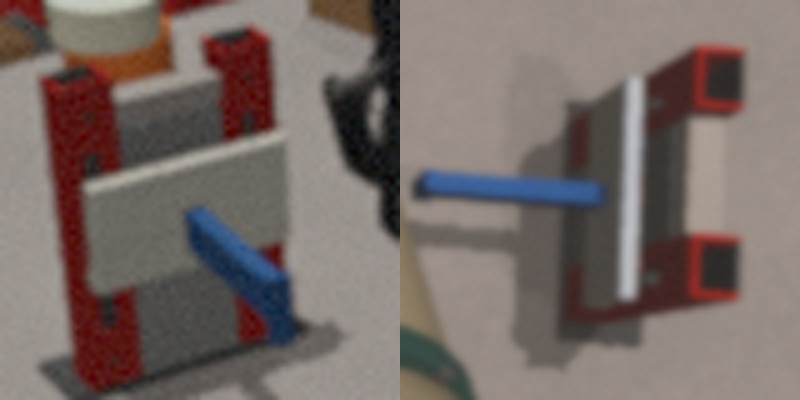

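The bracket hangs free and level on the rack, with its plate top from (86,187) to (287,137) in the left crop. One numeric height check, then I'll hand in.

```bash
python3 - <<'E'
from h import *
S=lambda x,y:((x+.5)/5-.5+215,(y+.5)/5-.5+105)
b=[("scene",(-.016,.075,.08),S(86,189)),("scene",(-.016,-.075,.08),S(288,139)),("scene",(-.016,.075,0),S(97,294)),("scene",(-.016,-.075,0),S(289,240)),
("scene",(-.142,0,.053),S(286,280)),("scene",(-.142,0,0),S(284,343))]
c,s=np.cos(-1.68),np.sin(-1.68)
for z in(.084,.087,.09,.093,.096,.1):
    p,r=fit(b,[.485,-.23,-1.68],z);d=p[:2]-[.4856,-.2286];print(z,tr(p),tr([c*d[0]+s*d[1],-s*d[0]+c*d[1]]),round(float((r**2).sum()),2))
E
```

```text
0.084 [0.4811, -0.2295, -1.6881] [0.0013, -0.0044] 5.06
0.087 [0.4841, -0.2246, -1.6881] [-0.0038, -0.0019] 4.8
0.09 [0.4871, -0.2197, -1.6881] [-0.009, 0.0006] 4.62
0.093 [0.4901, -0.2148, -1.6881] [-0.0142, 0.003] 4.38
0.096 [0.4932, -0.21, -1.688] [-0.0194, 0.0055] 4.51
0.1 [0.4972, -0.2034, -1.6878] [-0.0263, 0.0088] 4.85
```

```bash
python3 -c "
from station import ctrl
print(ctrl.finish_job())"
```

```text
the job is handed in; nothing more can be done
None
```

The bracket hangs on the upper slots of the uprights, pressed down with about 40 N until it stopped and then released. I handed the job in with about 22 s on the clock. I could not see the catch itself; I took it as snapped from the contact forces and the seated height, and no verdict came back.

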